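Wedge the short leg of a rocking stool

ROBOT

A 6-joint arm with a two-finger parallel gripper is mounted at the origin on the work surface. World frame = base frame: x ahead of the robot, y to its left, z up, the work surface at z = 0. Lengths are in mm, angles in rad, forces in N, time in s.
With the tool pointing down it reaches from about 275 to 750 mm from the base axis. Payload 10.2 kg.
Tool frame: the origin (TCP) lies between the finger pads; the fingertips stand 17 mm ahead of it and the grasp point (between the pads) lies 2 mm behind it (tips_ahead is the distance from the TCP to the fingertips, in mm); z points along the fingers, y is the line along which they close (so a half turn about z gives the same grasp; the last joint's range is limited). The gripper opens to 85 mm and grips with 20 to 120 N. Pads are 22 mm wide; open, the fingers measure 114 mm over their backs; the gripper's body (76 mm by 85 mm) begins 54 mm behind the grasp point. The pads swing forward as they close: fully open they stand 13 mm farther back than shut.
Start: joints at [-1.354, 0.313, 1.498, -0, 1.331, -0.223], TCP at [223.512, -475.051, 220.094] pointing down, gripper open.
Joint ranges: [-2.94, 2.94], [-0.97, 2.17], [0.19, 2.56], [-1.23, 4.37], [0.02, 3.11], [-2.88, 2.88]. Speed limits (rad/s): [2.39, 2.39, 3.01, 3.14, 3.14, 3.14].

INTERFACE

Orientations are given as a unit quaternion [w, x, y, z].
In Python, from rig import sense, capture, finish_job, boxes_of, tips_ahead gives the robot as it stands.
- The arm moves only by the tool drive_tool, never from a script. Its argument "commands" is text: rows parted by semicolons, each of 7 numbers parted by spaces: the shift along the world's x, y, z in units of 0.1 m (1.0 is 0.1 m), then the turn, a rotation vector about the world's x, y, z in units of pi/4 rad (1.0 is pi/4 rad), then the opening in per cent of the stroke, from 0 (shut) to 100 (fully open). A call has 1 to 20 rows; each row shifts and turns the commanded pose from where the row before left it; what a row does not reach is not made up. A row lasts 1/12 s, in which the tool goes at most 41.7 mm and 7.16 degrees, less where a joint would pass 70% of its speed; a pose out of reach is approached as far as the arm can. A call with a number of a shift or a turn outside -1 to 1 is refused whole. A call with a gripper value outside its range is refused whole. The fingers move at their own pace and stop on an object; "force" is the grip in N (left out, the last holds). Time passes only in rows, so rows that do not move let the fingers close. It gives the time, the measured TCP pose, the force, the opening and the grip force at its end, in the units of the state.
- sense(): the state, without advancing time (a new reading comes with each control period).
- capture(name): name is "scene" or "top"; returns a dict with "pixels" (400x640x3 uint8, blue, green, red), "fov_y" (degrees; the focal length in pixels is half the picture's height over the tangent of half this angle, whatever the lens; pixels are square), "cx", "cy" (the principal point, pixels), "position" and "attitude" of the camera in the world. Camera axes: x right, y down, z forward; pixel columns grow to the right and rows downward; lengths in mm; the calibration is good to about 2 mm. A picture is of the moment at which its call begins. There is no depth.
- finish_job(): hands the job in; it is judged then, once.
Trained networks look in a picture, given as the dict that the camera call returned (one of the last four; its "shot" number tells which), for a name from the list of things; names that differ only in an ending like _2 or _b are one class to them, and where a whole thing is asked for, a point or a joint stands for the part that bears it (a point fixed in the world has none). Each returns a list of dicts, best first, with "confidence" (0 to 1); they miss things now and then, are a little off and sometimes report something else, mostly with a low value. They report only what shows in the picture. A call takes as long as a camera call. They do not tell look-alikes from the thing itself.
- boxes_of(picture, name): "position" ([column, row] in pixels, amid what is visible of it).
The state is a dict: "time_s": time; "joints": joint angles; "dq": joint speeds; "tau": joint torques, N m; "eef_pos": TCP position; "ee_rot": TCP orientation; "force": force on the tool from outside, world axes, zero at the start; "wrist_torque": the same for the moment, N m; "grip_width": opening from 0.0 (shut) to 1.0 (fully open); "grip_force": force on a finger pad.
Only numpy, scipy, OpenCV 4.12 (cv2) and the standard library are available. Lean on these libraries where they do the work, as an engineer would, in place of code of your own. Each camera call takes 0.05 s, during which the arm holds its last target. There are 200 camera calls.

TASK

The little wooden stool rocks because one leg is too short, and it must stand firm on the bench before its legs are marked for trimming: push the wooden wedge lying in front of that leg under it with the fingertips, thin end first and under the middle of the leg, just until it takes the load and the rocking stops, without raising another leg or shoving the stool along. Then press down firmly with a fingertip on the seat above that leg to make sure it no longer rocks, and take your hand away. Nothing is to be picked up, the spirit level stays standing on the seat, and the other things on the bench are left alone.

Things in the scene. Friction and masses are not known exactly. Their poses are not given: they have to be found in the camera images.
- stool: Wooden stool, 1.2 kg, 200 mm high: round seat 280 mm across, 28 mm thick, four splayed square legs, one 10 mm short and hanging free: 3 N down on the seat above it rocks the stool that way. Origin on the bench under the seat's middle, z up, x towards the short leg. Feet 28 mm square, middles 145 mm from the origin along +x (short), +y, -x, -y, just outside the seat's edge.
- short_foot (a point): Middle of the flat underside of the short leg (28 mm square, sides along the stool's x and y), 10 mm above the bench.
- seat_spot (a point): Point on the top of the seat above the short leg, 200 mm above the bench, 32 mm in from the edge: the place to press. Pressing within 50 mm of it counts; 5 N or more is a fair test.
- wedge: Loose dark hardwood wedge, 130 x 45 mm, 55 g: flat underside, top rising evenly from 2 mm at the tip to 20 mm at the butt (10 mm thick 58 mm from the tip). Origin mid-underside, x from tip to butt, z up. Lies beyond the short leg, tip towards it 30 to 75 mm off, askew. It meets the foot's outer edge; once snug it takes several newtons more to push, and it stays where left.
- wedge_tip (a point): Middle of the wedge's thin end, at bench level (65 mm along -x from the wedge's origin).
- wedge_butt (a point): Middle of the lower edge of the wedge's thick, upright end face, 45 mm wide and 20 mm high (65 mm along +x from the wedge's origin): the face to push on. Pushed with both fingertips side by side (or any wide contact) it can be steered gently, turning about its middle on a radius of 100 mm or more; tighter turns slip.
- level: Orange spirit level, 300 x 22 x 48 mm, standing on its edge on the seat, on the side away from the short leg, its top 248 mm above the bench. Origin at the middle of its underside. To stay there.
- hammer: Hammer 260 mm long lying on the bench, leave alone. Origin at the middle of its length, on the bench.
- offcut: Wood offcut 75 x 42 x 30 mm lying beside the wedge, leave alone. Origin at the middle of its underside.
- pencil: Flat red carpenter's pencil, 167 mm long and 8 mm high, lying beside the wedge on the other side, leave alone. Origin about the middle, on the bench.
- board: Round-ended pine board 200 x 180 x 24 mm with nails standing up to 26 mm out of it, leave alone. Origin near the middle of its underside.
- tube: Cardboard tube standing upright, 86 mm across and 235 mm high, leave alone. Origin at the middle of its foot.
- square: Try square lying flat, stock 120 mm, blade 160 mm, leave alone. Origin under the middle of its stock.
Mind the look-alikes: they are no part of the job. Of the things shaped like the wedge, the dark wooden one is meant.

How it is judged:
By the outcome, as a careful person would: the job done as asked, in the order asked, and still so for the second after the job is handed in, with the robot touching nothing.
It also fails if it takes over 58 s, if anything falls off the work surface, if the arm or the gripper's body presses on something with over 40 N, if the wrist force passes 120 N, or if a joint passes its speed limit or range.

## Working session

There is one attempt and no reset: what is moved stays moved. The work goes in short steps, Python scripts to look and compute and a tool call to move; the robot and the scene stay as the last step left them, time stands still between calls to the robot, and variables do not carry over. Pictures are saved under pics/ and viewed, at most 10 in all, crops included, and the job is handed in when it is done.

Besides the shell and the picture viewer there is one more tool, called after "Request:" by a JSON object that holds its "name" and its "arguments". drive_tool: Moves the arm, as the interface text tells. Shifts and turns lie within -1 to 1; 1 stands for 0.1 m of shift or pi/4 rad of turn. Its arguments: {"type":"object","properties":{"commands":{"type":"string"},"force":{"type":"number"}},"required":["commands"]}

```bash
mkdir -p pics
cat > h.py <<'E'
import numpy as np, cv2
from scipy.spatial.transform import Rotation as R
from rig import *
def ray(p,uv):
    f=p["pixels"].shape[0]/2/np.tan(np.radians(p["fov_y"])/2)
    q=p["attitude"]; r=R.from_quat([q[1],q[2],q[3],q[0]]) if np.size(q)==4 else R.from_matrix(q)
    return np.array(p["position"]),r.apply([(uv[0]-p["cx"])/f,(uv[1]-p["cy"])/f,1])
def at(p,uv,z=0):
    o,d=ray(p,uv); return np.round((o+d*(z-o[2])/d[2]),1)
def proj(p,X):
    f=p["pixels"].shape[0]/2/np.tan(np.radians(p["fov_y"])/2)
    q=p["attitude"]; r=R.from_quat([q[1],q[2],q[3],q[0]]) if np.size(q)==4 else R.from_matrix(q)
    c=r.inv().apply(np.array(X,float)-p["position"]); return np.round([p["cx"]+f*c[0]/c[2],p["cy"]+f*c[1]/c[2]],1)
E
python3 - <<'E'
from h import *
for n in("top","scene"):
    p=capture(n); cv2.imwrite(f"pics/{n}0.png",p["pixels"]); print(n,p["position"],p["attitude"],p["fov_y"],p["cx"],p["cy"])
    for k in "stool short_foot wedge level offcut pencil hammer tube".split():
        print(k,[(np.round(b["position"]),round(b["confidence"],2),at(p,b["position"])[:2]) for b in boxes_of(p,k)[:3]])
print(sense())
E
```

```text
top [ 376.93384478  -13.17137417 1408.05299977] [ 0.04032995 -0.69725006  0.71455422 -0.04034985] 46.08569599910667 324.4983797595094 194.78097973347647
stool [(array([383., 185.]), 0.88, array([ 564.1, -192.6]))]
short_foot [(array([383., 181.]), 0.76, array([ 576.9, -193.7])), (array([478., 165.]), 0.6, array([ 618.8, -482.3]))]
wedge [(array([294., 214.]), 0.91, array([481.4,  76.2])), (array([264., 274.]), 0.9, array([306.7, 168. ])), (array([244., 116.]), 0.67, array([789.4, 226.2]))]
level [(array([419., 175.]), 0.81, array([ 592.2, -301.9]))]
offcut [(array([316., 248.]), 0.89, array([379.6,  13.1]))]
pencil [(array([292., 173.]), 0.76, array([607.5,  81.6])), (array([295., 215.]), 0.18, array([480.4,  75.9]))]
hammer [(array([191., 267.]), 0.66, array([332.2, 386.1]))]
tube [(array([478., 163.]), 0.87, array([ 623.7, -483.2]))]
scene [1100.23946837  464.46598523 1394.26493373] [-0.10985822  0.38910626  0.88314013 -0.23788862] 46.61613375830092 323.71290471833925 198.06844651782188
stool []
short_foot [(array([289., 169.]), 0.78, array([ 480.8, -251.6]))]
wedge [(array([361., 
[... 541 characters left out ...]
4]))]
{'time_s': 0.9, 'joints': array([-1.35439478e+00,  3.12862323e-01,  1.49774587e+00, -3.16391243e-05,
        1.33103643e+00, -2.23375676e-01]), 'dq': array([ 0.0015934 ,  0.0009191 , -0.0006709 ,  0.00033429,  0.0001903 ,
       -0.00044974]), 'tau': array([ 3.29985733e-04, -4.12150669e+01, -2.59904820e+01, -1.13269846e-04,
        2.85775368e-04, -1.23732184e-05]), 'eef_pos': array([ 223.50005148, -475.02367086,  220.09617786]), 'ee_rot': array([-2.60382941e-05,  9.75920931e-01,  2.18124587e-01, -1.52762421e-05]), 'force': array([-0.33197824,  0.6197484 ,  0.58204508]), 'wrist_torque': array([ 0.00339922, -0.00666724, -0.00028236]), 'grip_force': 0.0, 'grip_width': 0.9971196615136596}
```

View pics/top0.png

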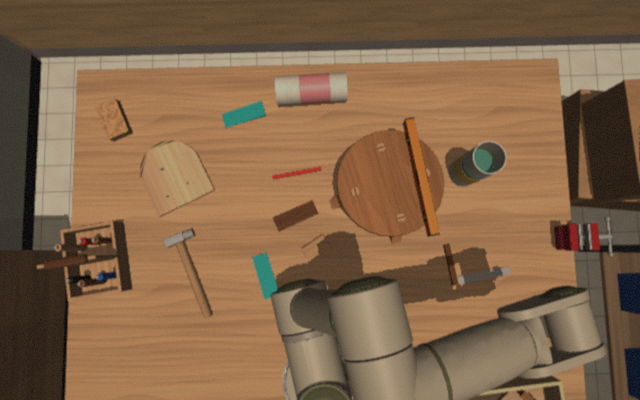

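View pics/scene0.png

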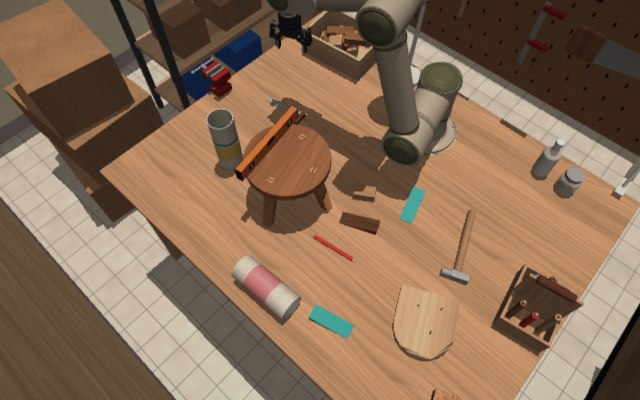

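Run:
```python
from h import *
a=capture("top")["pixels"][130:260,260:450]; b=capture("scene")["pixels"][110:250,230:400]
A=cv2.resize(a,None,fx=4,fy=4,interpolation=cv2.INTER_CUBIC); B=cv2.resize(b,None,fx=4,fy=4,interpolation=cv2.INTER_CUBIC)
cv2.imwrite("pics/A.png",A);cv2.imwrite("pics/B.png",B)
```

```text
(no output)
```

View pics/A.png

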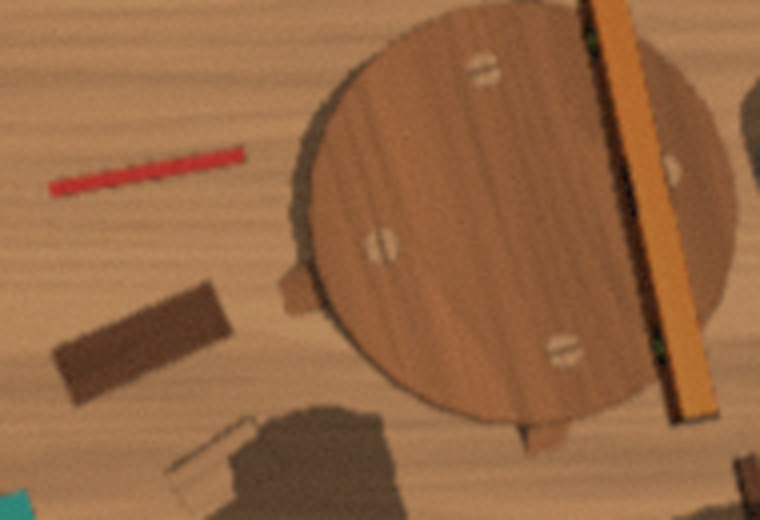

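View pics/B.png

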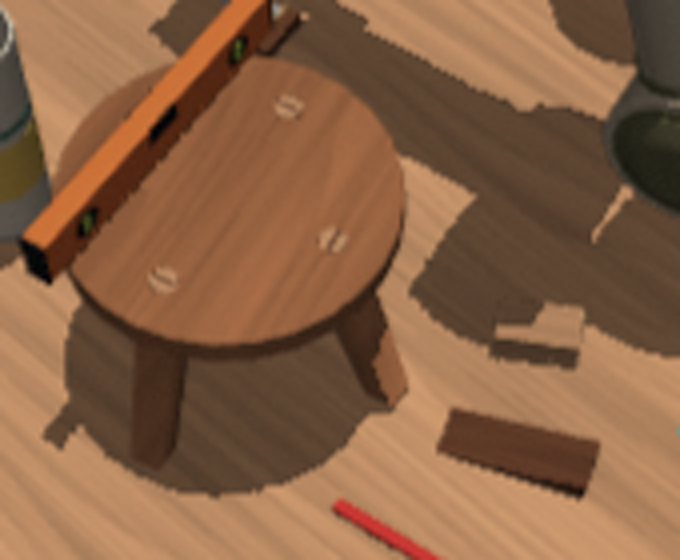

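```bash
cat >> h.py <<'E'
def rect(p):  # wedge mask
    return
E
python3 - <<'E'
from h import *
t=capture("top"); s=capture("scene")
A=lambda u,v:(u/4+260-.375,v/4+130-.375); B=lambda u,v:(u/4+230-.375,v/4+110-.375)
P=[at(t,A(*c),200)[:2] for c in [(382,246),(673,170),(484,70),(565,350)]]
c=np.mean(P,0); d=(P[0]-P[1]); e=P[2]-P[3]; print("pegs",P,c,np.degrees(np.arctan2(d[1],d[0])),np.degrees(np.arctan2(e[1],e[0])))
print("scene pegs +x,y,-y?",[at(s,B(*k),200)[:2] for k in [(332,240),(163,279),(288,106)]])
print("foot outer top", [at(t,A(*k),10)[:2] for k in [(278,283),(288,316)]],"scene",[at(s,B(*k),10)[:2] for k in [(390,410),(408,388)]])
print("wedge top",[at(t,A(*k),z)[:2] for k,z in [((210,281),2),((232,332),2),((52,352),20),((77,406),20)]])
print("wedge scene",[at(s,B(*k),z)[:2] for k,z in [((438,450),2),((453,409),2),((600,442),20),((583,488),20),((583,497),0)]])
print("offcut top",[at(t,A(*k),30)[:2] for k in [(165,470),(252,416)]],[at(t,A(*k),8)[:2] for k in [(50,190),(245,155)]])
for p,n,box in((t,"top",(270,195,325,235)),(s,"scene",(335,205,385,238))):
    x0,y0,x1,y1=box; g=p["pixels"][y0:y1,x0:x1].max(2)
    m=(cv2.GaussianBlur(g,(3,3),0)<105).astype(np.uint8)
    k,l,st,ce=cv2.connectedComponentsWithStats(m); i=1+np.argmax(st[1:,4]); 
    r=cv2.minAreaRect(np.argwhere(l==i)[:,::-1].astype(np.float32)); print(n,st[i],[at(p,b+np.array([x0,y0]),10)[:2] for b in cv2.boxPoints(r)])
E
```

```text
pegs [array([523. , -94.4]), array([ 568.1, -285. ]), array([ 637.3, -164.8]), array([ 452.8, -209.8])] [ 545.3 -188.5] 103.3125457943102 13.706961004079814
scene pegs +x,y,-y? [array([523.1, -92.7]), array([ 636.6, -163.1]), array([ 452. , -207.7])]
foot outer top [array([520.1, -28.6]), array([495.1, -35.4])] scene [array([524.9, -26.8]), array([498.6, -29.8])]
wedge top [array([523.6,  22.4]), array([484.8,   6.7]), array([471.9, 139.8]), array([431.7, 121.8])]
wedge scene [array([522.7,  26. ]), array([484.4,   9.4]), array([432.9, 126.4]), array([475.8, 142.9]), array([473.2, 143.5])]
offcut top [array([383.2,  57.4]), array([420.8,  -6.9])] [array([594.8, 141.1]), array([617.9,  -6.2])]
top [  4   7  43  28 555] [array([472. , 139.7]), array([521.2,  24.7]), array([484.1,   8.9]), array([435.1, 123.6])]
scene [  6   8  38  21 442] [array([524.8,  30.8]), array([479.9,  10. ]), array([433.9, 126.4]), array([478.9, 145.2])]
```

Request:
{"name": "drive_tool", "arguments": {"commands": "0.05 0.1 0.3 0 0 0.109 15;0.122 0.351 0.3 0 0 0.109 15;0.122 0.351 0 0 0 0.109 15;0.122 0.351 0 0 0 0.109 15;0.122 0.351 0 0 0 0.109 15;0.122 0.351 0 0 0 0.109 15;0.122 0.351 0 0 0 0.109 15;0.122 0.351 0 0 0 0.109 15;0.122 0.351 0 0 0 0.109 15;0.122 0.351 0 0 0 0.109 15;0.122 0.351 0 0 0 0.109 15;0.122 0.351 0 0 0 0.109 15;0.122 0.351 0 0 0 0.109 15;0.122 0.351 0 0 0 0.109 15;0.122 0.351 0 0 0 0.109 15;0.122 0.351 0 0 0 0.109 15;0.122 0.351 0 0 0 0.109 15;0.122 0.351 0 0 0 0.109 15;0.066 0.243 0 0 0 0 15;0 0 0 0 0 0 15"}}

```text
time_s: 2.77
eef_pos: [441.3, 155.0, 275.9]
ee_rot: [-0.0, 0.547, 0.837, 0.0]
force: [0.4, 0.5, 0.9]
grip_width: 0.147
grip_force: 0.0
```

```bash
python3 -c "
from h import *
print(tips_ahead() if callable(tips_ahead) else tips_ahead)
q=sense()['ee_rot'];print(R.from_quat([q[1],q[2],q[3],q[0]]).as_matrix().round(3))"
```

```text
17.0
[[-0.403  0.915 -0.   ]
 [ 0.915  0.403  0.001]
 [ 0.001  0.    -1.   ]]
```

Request:
{"name": "drive_tool", "arguments": {"commands": "0.013 0.013 -0.37 0 0 0 15;0 0 -0.4 0 0 0 15;0 0 -0.4 0 0 0 15;0 0 -0.4 0 0 0 15;0 0 -0.4 0 0 0 15;0 0 -0.3 0 0 0 15;0 0 -0.16 0 0 0 15;0 0 -0.07 0 0 0 15;0 0 0 0 0 0 15;0 0 0 0 0 0 15"}}

```text
time_s: 3.6
eef_pos: [442.9, 152.6, 27.1]
ee_rot: [0.001, 0.549, 0.836, 0.0]
force: [0.4, 0.6, 0.0]
grip_width: 0.145
grip_force: 0.0
```

Run:
```python
from h import *
s=capture("scene")["pixels"]; t=capture("top")["pixels"]
a=cv2.resize(s[150:270,280:420],None,fx=4,fy=4,interpolation=cv2.INTER_CUBIC)
cv2.imwrite("pics/C.png",a)
```

```text
(no output)
```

View pics/C.png

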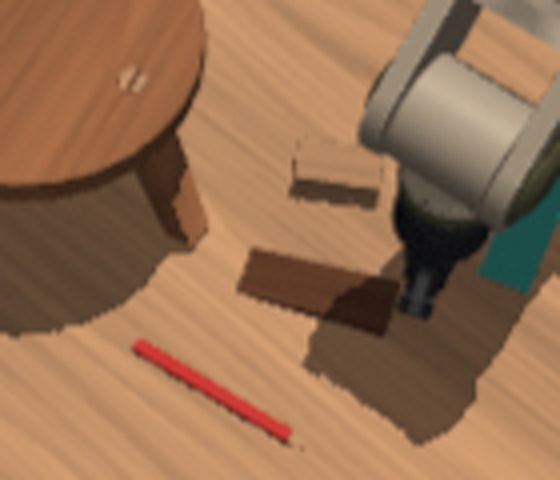

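Request:
{"name": "drive_tool", "arguments": {"commands": "0 0 -0.04 0 0 0 15;0.013 -0.022 0 0 0 0 15;0.013 -0.022 0 0 0 0 15;0.012 -0.022 0 0 0 0 15;0.01 -0.02 0 0 0 0 15;0 0 0 0 0 0 15;0 0 0 0 0 0 15"}}

```text
time_s: 4.28
eef_pos: [447.1, 144.0, 22.3]
ee_rot: [0.0, 0.549, 0.836, 0.0]
force: [-0.8, -0.6, 0.5]
grip_width: 0.148
grip_force: 0.0
```

Request:
{"name": "drive_tool", "arguments": {"commands": "0.012 -0.015 0 0 0 0 15;0.02 -0.024 0 0 0 -0.016 15;0.02 -0.024 0 0 0 -0.016 15;0.02 -0.024 0 0 0 -0.016 15;0.02 -0.024 0 0 0 -0.016 15;0.02 -0.024 0 0 0 -0.016 15;0.018 -0.025 0 0 0 -0.016 15;0.018 -0.025 0 0 0 -0.016 15;0.018 -0.025 0 0 0 -0.016 15;0.018 -0.025 0 0 0 -0.016 15;0.017 -0.026 0 0 0 -0.016 15;0.017 -0.026 0 0 0 -0.016 15;0.017 -0.026 0 0 0 -0.016 15;0.017 -0.026 0 0 0 -0.016 15;0.017 -0.026 0 0 0 -0.016 15;0 0 0 0 0 0 15;0 0 0 0 0 0 15"}}

```text
time_s: 5.7
eef_pos: [474.0, 107.6, 22.2]
ee_rot: [-0.0, 0.62, 0.785, 0.0]
force: [-0.3, -0.2, -0.1]
grip_width: 0.151
grip_force: 0.0
```

Run:
```python
from h import *
s=capture("scene"); t=capture("top")
def up(p,x0,y0,x1,y1): return cv2.resize(p["pixels"][y0:y1,x0:x1],None,fx=6,fy=6,interpolation=cv2.INTER_CUBIC)
cv2.imwrite("pics/D.png",np.hstack([up(s,315,175,380,255),up(t,280,175,345,255)]))
print(sense()["eef_pos"],sense()["ee_rot"])
# expected wedge/axis
u=np.array([-.2334,.9724]);n=np.array([.9724,.2334]);c=np.array([545.3,-188.])
for a in(145+14,145+14+7.,145+14+137): print(a,[proj(s,[*(c+a*u+k*n),2]) for k in(-22,0,22)],[proj(t,[*(c+a*u+k*n),2]) for k in(-22,0,22)])
```

```text
[473.83730337 107.74814947  22.24344263] [-8.23428768e-05  6.19646798e-01  7.84880779e-01 -4.94479676e-05]
159 [array([332. , 204.1]), array([328.9, 209. ]), array([325.9, 213.9])] [array([332.7, 211.6]), array([330.8, 204.5]), array([328.9, 197.5])]
166.0 [array([333.8, 204.9]), array([330.7, 209.8]), array([327.7, 214.8])] [array([330.4, 212.2]), array([328.5, 205.1]), array([326.7, 198.1])]
296 [array([367.6, 221.2]), array([364.8, 226.3]), array([361.9, 231.4])] [array([288.4, 223.4]), array([286.6, 216.3]), array([284.8, 209.2])]
```

View pics/D.png

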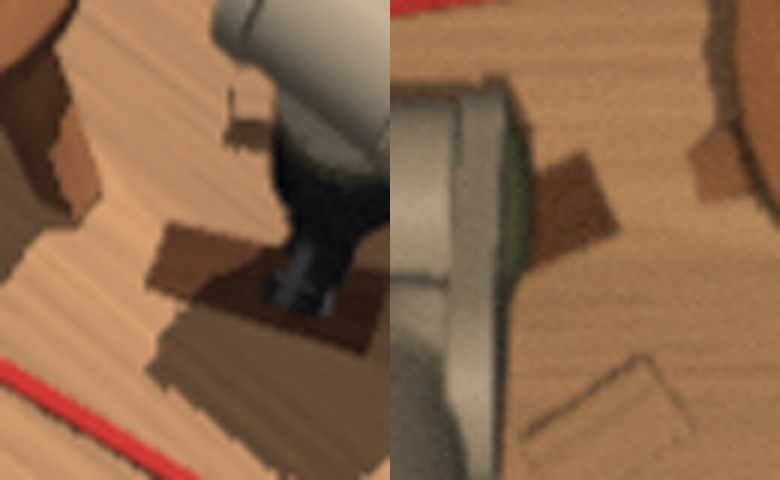

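Run:
```python
from h import *
s=capture("scene")
for z in(5,20,40,70): print(z,proj(s,[474,108,z]),proj(s,[474+13*.97,108+13*.23,z]), "crop",((proj(s,[474,108,z])-[315,175])*6))
print(at(s,(315+320/6,175+312/6),20),at(s,(315+275/6,175+295/6),20)); print(sense()["force"])
```

```text
5 [367.1 226.9] [365.4 230. ] crop [312.6 311.4]
20 [367.5 224.9] [365.8 227.9] crop [315.  299.4]
40 [368.1 222.1] [366.3 225.2] crop [318.6 282.6]
70 [368.9 217.8] [367.2 220.9] crop [323.4 256.8]
[478.3 114.9  20. ] [487.1  89.9  20. ]
[-0.18165936 -0.48170958 -0.2659093 ]
```

Request:
{"name": "drive_tool", "arguments": {"commands": "0 0 0.2 0 0 0 15;-0.11 0.17 0.1 0 0 0.112 15;-0.11 0.17 0 0 0 0.112 15;-0.12 0.17 0 0 0 0 15;0 0 -0.2 0 0 0 15;0 0 -0.1 0 0 0 15;0 0 0 0 0 0 15;0 0 -0.03 0 0 0 15;0 0 -0.03 0 0 0 15;0 0 0 0 0 0 15;0 0 0 0 0 0 15"}}

```text
time_s: 6.77
eef_pos: [440.2, 158.5, 16.5]
ee_rot: [0.0, 0.549, 0.836, 0.0]
force: [0.1, -0.1, 0.2]
grip_width: 0.15
grip_force: 0.0
```

Run:
```python
from h import *
s=capture("scene")
cv2.imwrite("pics/E.png",cv2.resize(s["pixels"][195:255,330:410],None,fx=8,fy=8,interpolation=cv2.INTER_CUBIC))
S=sense();print(S["eef_pos"],S["force"])
for z in(0,10,20):print(z,(proj(s,[*S["eef_pos"][:2],z])-[330,195])*8)
```

```text
[440.25003831 158.5137156   16.53353329] [-1.16295315  0.42309362 -0.07931416]
0 [440.  280.8]
10 [443.2 269.6]
20 [446.4 259.2]
```

View pics/E.png

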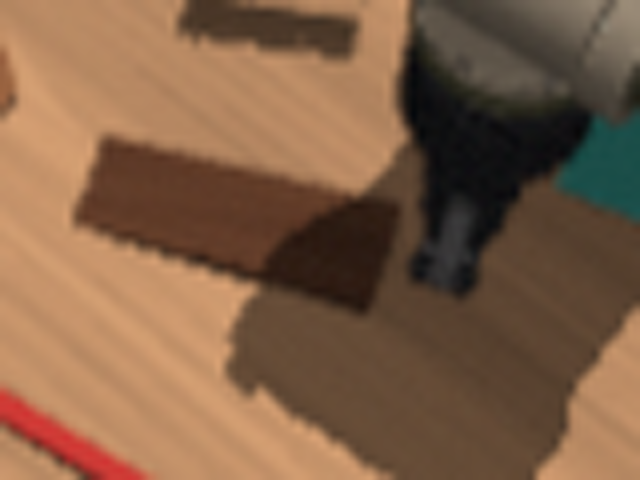

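Request:
{"name": "drive_tool", "arguments": {"commands": "0 0 -0.02 0 0 0 15;0 0 -0.02 0 0 0 15;0 0 0 0 0 0 15;0 0 0 0 0 0 15"}}

```text
time_s: 7.15
eef_pos: [439.9, 158.7, 12.2]
ee_rot: [-0.0, 0.548, 0.836, -0.0]
force: [-0.1, -0.4, 0.4]
grip_width: 0.152
grip_force: 0.0
```

Request:
{"name": "drive_tool", "arguments": {"commands": "0 0 -0.02 0 0 0 15;0 0 -0.02 0 0 0 15;0 0 0 0 0 0 15;0 0 0 0 0 0 15"}}

```text
time_s: 7.48
eef_pos: [439.9, 158.7, 8.1]
ee_rot: [-0.0, 0.548, 0.836, -0.0]
force: [0.0, 0.5, 0.2]
grip_width: 0.149
grip_force: 0.0
```

Request:
{"name": "drive_tool", "arguments": {"commands": "0 0 -0.02 0 0 0 15;0.014 -0.026 0 0 0 0 15;0.014 -0.026 0 0 0 0 15;0.014 -0.026 0 0 0 0 15;0.014 -0.026 0 0 0 0 15;0.014 -0.026 0 0 0 0 15;0.014 -0.026 0 0 0 0 15;0.014 -0.026 0 0 0 0 15;0 0 0 0 0 0 15;0 0 0 0 0 0 15"}}

```text
time_s: 8.32
eef_pos: [449.8, 140.3, 6.3]
ee_rot: [0.0, 0.549, 0.836, -0.0]
force: [-0.1, -0.2, -0.3]
grip_width: 0.149
grip_force: 0.0
```

```bash
cat >> h.py <<'E'
def wedge(show=1):
    s=capture("scene"); o=[]
    g=cv2.GaussianBlur(s["pixels"],(3,3),0)[195:245,315:385]
    # tip corner lines: dark brown mask
    m=(g.max(2)<105).astype(np.uint8)
    return s,m
E
python3 - <<'E'
from h import *
t=capture("top"); g=t["pixels"][195:240,270:335]; print(sense()["eef_pos"],sense()["force"])
m=(cv2.GaussianBlur(g,(3,3),0).max(2)<105)
cv2.imwrite("pics/x.png",g)
s=capture("scene"); 
# tip edge position along old axis profile in the scene picture
for d in range(-16,21,2):
    X=np.array([504,16])+d*np.array([.402,-.916]); q=proj(s,[*X,1]); print(d,s["pixels"][int(round(q[1])),int(round(q[0]))].max(),end="; ")
E
```

```text
[449.76217199 140.44532561   6.28041184] [0.79323907 0.20718052 0.46165658]
-16 97; -14 99; -12 99; -10 97; -8 97; -6 98; -4 98; -2 98; 0 102; 2 102; 4 137; 6 173; 8 207; 10 207; 12 205; 14 205; 16 199; 18 205; 20 200;
```

Request:
{"name": "drive_tool", "arguments": {"commands": "0.02 -0.024 0 0 0 -0.017 15;0.02 -0.024 0 0 0 -0.017 15;0.02 -0.024 0 0 0 -0.017 15;0.019 -0.024 0 0 0 -0.017 15;0.019 -0.025 0 0 0 -0.017 15;0 0 0 0 0 0 15"}}

```text
time_s: 8.92
eef_pos: [460.0, 127.9, 6.3]
ee_rot: [0.0, 0.577, 0.817, 0.0]
force: [0.2, 0.1, 0.3]
grip_width: 0.149
grip_force: 0.0
```

Run:
```python
from h import *
print(sense()["eef_pos"],sense()["force"])
s=capture("scene"); 
for l in(-15,0,15):
  print(l,[int(s["pixels"][int(round(q[1])),int(round(q[0]))].max()) for d in range(-10,31,2) for q in [proj(s,[*(np.array([504,16])+d*np.array([.402,-.916])+l*np.array([.916,.402])),1])]])
```

```text
[460.02983556 127.88697748   6.289486  ] [0.18722608 0.12123028 0.32691673]
-15 [94, 94, 94, 95, 94, 94, 94, 94, 95, 95, 94, 93, 93, 109, 109, 166, 199, 210, 210, 211, 211]
0 [95, 95, 96, 96, 97, 95, 95, 96, 96, 97, 97, 97, 97, 97, 100, 126, 190, 190, 196, 197, 195]
15 [90, 100, 102, 103, 103, 101, 99, 100, 100, 99, 95, 95, 102, 102, 111, 111, 139, 199, 201, 199, 199]
```

Request:
{"name": "drive_tool", "arguments": {"commands": "0.018 -0.024 0 0 0 -0.0166 15;0.018 -0.025 0 0 0 -0.0166 15;0.018 -0.025 0 0 0 -0.0166 15;0.018 -0.025 0 0 0 -0.0166 15;0.017 -0.025 0 0 0 -0.0166 15;0.017 -0.025 0 0 0 -0.0166 15;0.017 -0.025 0 0 0 -0.0166 15;0.017 -0.025 0 0 0 -0.0166 15;0 0 0 0 0 0 15"}}

```text
time_s: 9.72
eef_pos: [473.9, 108.0, 6.3]
ee_rot: [0.0, 0.618, 0.786, 0.0]
force: [-0.7, -0.2, 0.2]
grip_width: 0.15
grip_force: 0.0
```

Run:
```python
from h import *
print(sense()["eef_pos"],sense()["force"])
s=capture("scene"); u=np.array([-.2334,.9724]);n=np.array([.9724,.2334]);c=np.array([545.3,-188.])
f=lambda a,l:(lambda q:int(s["pixels"][int(round(q[1])),int(round(q[0]))].max()))(proj(s,[*(c+a*u+l*n),1.5]))
for l in(-15,0,15): print("tip",l,[f(a,l) for a in range(150,190,2)])   # dist from centre
for a in(180,195,210): print("side",a,[(l,f(a,l)) for l in (*range(-32,-15,2),*range(16,34,2))])
cv2.imwrite("pics/F.png",cv2.resize(s["pixels"][170:250,300:390],None,fx=7,fy=7,interpolation=cv2.INTER_CUBIC))
```

```text
[473.94562728 108.0076067    6.29628967] [-0.7241377  -0.21810831  0.22693454]
tip -15 [150, 150, 155, 155, 151, 151, 152, 152, 92, 92, 92, 92, 92, 92, 95, 95, 95, 93, 94, 94]
tip 0 [141, 141, 144, 144, 130, 130, 108, 109, 97, 97, 98, 97, 96, 96, 98, 97, 99, 99, 99, 98]
tip 15 [100, 100, 98, 98, 96, 96, 136, 136, 105, 99, 98, 98, 97, 97, 99, 99, 96, 99, 99, 99]
side 180 [(-32, 188), (-30, 195), (-28, 195), (-26, 181), (-24, 181), (-22, 109), (-20, 109), (-18, 95), (-16, 95), (16, 99), (18, 101), (20, 101), (22, 130), (24, 130), (26, 179), (28, 199), (30, 199), (32, 197)]
side 195 [(-32, 187), (-30, 192), (-28, 192), (-26, 166), (-24, 166), (-22, 98), (-20, 98), (-18, 97), (-16, 94), (16, 99), (18, 103), (20, 103), (22, 103), (24, 135), (26, 135), (28, 199), (30, 199), (32, 200)]
side 210 [(-32, 182), (-30, 183), (-28, 183), (-26, 155), (-24, 139), (-22, 139), (-20, 99), (-18, 97), (-16, 97), (16, 100), (18, 97), (20, 86), (22, 86), (24, 116), (26, 153), (28, 203), (30, 203), (32, 200)]
```

View pics/F.png

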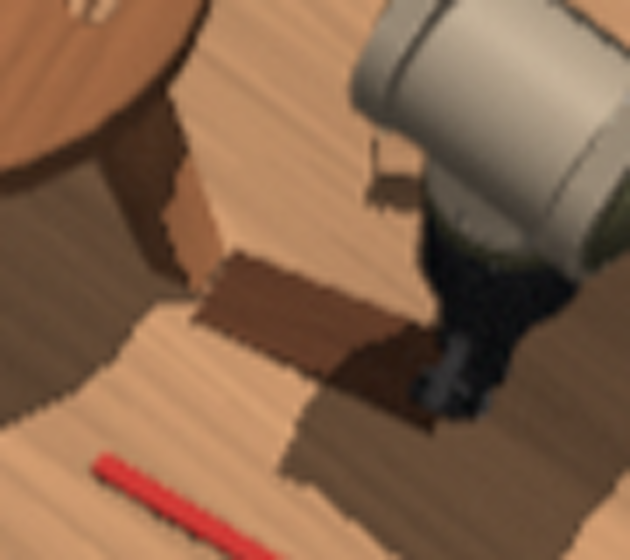

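Request:
{"name": "drive_tool", "arguments": {"commands": "0.007 -0.029 0 0 0 0 15;0.007 -0.029 0 0 0 0 15;0.007 -0.029 0 0 0 0 15;0.007 -0.029 0 0 0 0 15;0.007 -0.029 0 0 0 0 15;0.007 -0.029 0 0 0 0 15;0.007 -0.029 0 0 0 0 15;0.007 -0.029 0 0 0 0 15;0.007 -0.029 0 0 0 0 15;0.007 -0.029 0 0 0 0 15;0.007 -0.029 0 0 0 0 15;0.007 -0.029 0 0 0 0 15;0.007 -0.029 0 0 0 0 15;0.007 -0.029 0 0 0 0 15;0.007 -0.029 0 0 0 0 15;0.007 -0.029 0 0 0 0 15;0.007 -0.029 0 0 0 0 15;0 0 0 0 0 0 15;0 0 0 0 0 0 15"}}

```text
time_s: 11.35
eef_pos: [485.5, 59.0, 6.3]
ee_rot: [0.0, 0.618, 0.786, -0.0]
force: [0.1, -0.3, -0.8]
grip_width: 0.154
grip_force: 0.0
```

Request:
{"name": "drive_tool", "arguments": {"commands": "0.005 -0.02 0 0 0 0 15;0.005 -0.02 0 0 0 0 15;0.005 -0.02 0 0 0 0 15;0.004 -0.02 0 0 0 0 15;0 0 0 0 0 0 15"}}

```text
time_s: 11.77
eef_pos: [487.5, 50.8, 6.3]
ee_rot: [0.0, 0.618, 0.786, 0.0]
force: [0.8, -0.5, 0.2]
grip_width: 0.147
grip_force: 0.0
```

Request:
{"name": "drive_tool", "arguments": {"commands": "0.0024 -0.01 0 0 0 0 15;0 0 0 0 0 0 15;0 0 0 0 0 0 15"}}

```text
time_s: 12.02
eef_pos: [487.6, 50.2, 6.3]
ee_rot: [0.0, 0.618, 0.786, 0.0]
force: [1.1, 0.0, -0.2]
grip_width: 0.149
grip_force: 0.0
```

Request:
{"name": "drive_tool", "arguments": {"commands": "0.0024 -0.01 0 0 0 0 15;0 0 0 0 0 0 15;0 0 0 0 0 0 15"}}

```text
time_s: 12.27
eef_pos: [487.7, 49.3, 6.3]
ee_rot: [-0.0, 0.618, 0.786, 0.0]
force: [-0.9, 1.6, 0.1]
grip_width: 0.152
grip_force: 1.0
```

Run:
```python
from h import *
print(sense()["eef_pos"],sense()["force"])
s=capture("scene"); u=np.array([-.2334,.9724]);n=np.array([.9724,.2334]);c=np.array([545.3,-188.])
f=lambda a,l,z:(lambda q:int(s["pixels"][int(round(q[1])),int(round(q[0]))].max()))(proj(s,[*(c+a*u+l*n),z]))
for a,z in((175,6),(190,6),(205,6),(215,6)): print("side",a,[(l,f(a,l,2)) for l in (*range(14,34,2),)],[(l,f(a,l,12)) for l in (*range(-32,-15,2),)])
cv2.imwrite("pics/G.png",cv2.resize(s["pixels"][160:250,290:390],None,fx=7,fy=6,interpolation=cv2.INTER_CUBIC))
```

```text
[487.71970406  49.34763712   6.250117  ] [-0.90450864  1.60385699  0.08796437]
side 175 [(14, 84), (16, 84), (18, 82), (20, 82), (22, 69), (24, 69), (26, 183), (28, 183), (30, 174), (32, 174)] [(-32, 184), (-30, 192), (-28, 192), (-26, 194), (-24, 183), (-22, 140), (-20, 140), (-18, 101), (-16, 100)]
side 190 [(14, 47), (16, 47), (18, 45), (20, 45), (22, 51), (24, 51), (26, 92), (28, 92), (30, 99), (32, 100)] [(-32, 184), (-30, 188), (-28, 188), (-26, 179), (-24, 168), (-22, 168), (-20, 113), (-18, 113), (-16, 100)]
side 205 [(14, 48), (16, 48), (18, 45), (20, 45), (22, 49), (24, 49), (26, 90), (28, 90), (30, 99), (32, 99)] [(-32, 112), (-30, 112), (-28, 138), (-26, 183), (-24, 145), (-22, 145), (-20, 50), (-18, 60), (-16, 49)]
side 215 [(14, 37), (16, 45), (18, 45), (20, 45), (22, 56), (24, 56), (26, 87), (28, 87), (30, 101), (32, 101)] [(-32, 16), (-30, 18), (-28, 19), (-26, 28), (-24, 28), (-22, 20), (-20, 20), (-18, 20), (-16, 38)]
```

View pics/G.png

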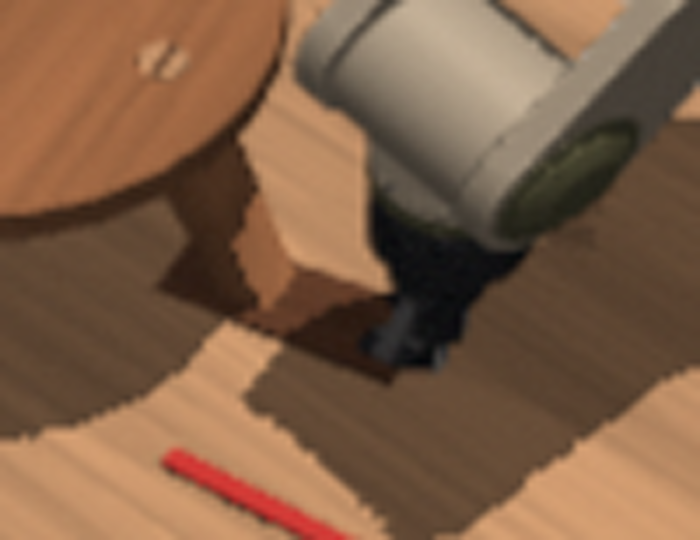

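Request:
{"name": "drive_tool", "arguments": {"commands": "0.0024 -0.01 0 0 0 0 15;0 0 0 0 0 0 15;0 0 0 0 0 0 15"}}

```text
time_s: 12.57
eef_pos: [487.8, 48.6, 6.2]
ee_rot: [-0.001, 0.618, 0.786, 0.0]
force: [-0.8, 4.6, -0.2]
grip_width: 0.149
grip_force: 2.3
```

Request:
{"name": "drive_tool", "arguments": {"commands": "0.0024 -0.01 0 0 0 0 15;0 0 0 0 0 0 15;0 0 0 0 0 0 15"}}

```text
time_s: 12.82
eef_pos: [487.8, 47.9, 6.2]
ee_rot: [-0.001, 0.618, 0.786, 0.0]
force: [-2.0, 7.5, 1.5]
grip_width: 0.153
grip_force: 3.4
```

Request:
{"name": "drive_tool", "arguments": {"commands": "-0.024 0.1 0 0 0 0 15;-0.048 0.2 0 0 0 0 15;0 0 0.4 0 0 0 15;0 0 0.4 0 0 0 15;0 0 0.4 0 0 0 15;0 0 0.4 0 0 0 10;0 0 0.4 0 0 0 0;0 0 0.4 0 0 0 0;0 0 0.3 0 0 0 0;0.1 -0.4 0 0 0 0 0;0.1 -0.4 0 0 0 0 0;0.1 -0.4 0 0 0 0 0;0.1 -0.4 0 0 0 0 0;0 0 -0.2 0 0 0 0;0 0 -0.1 0 0 0 0;0 0 0 0 0 0 0;0 0 0 0 0 0 0"}}

```text
time_s: 14.23
eef_pos: [520.9, -81.7, 246.3]
ee_rot: [-0.0, 0.617, 0.787, -0.0]
force: [0.2, -0.4, 0.2]
grip_width: -0.001
grip_force: 0.0
```

Run:
```python
from h import *
s=capture("scene"); S=sense(); print(S["eef_pos"],S["force"],S["grip_width"])
cv2.imwrite("pics/H.png",cv2.resize(s["pixels"][90:250,225:400],None,fx=4,fy=3.6,interpolation=cv2.INTER_CUBIC))
q=proj(s,[520,-83,200]);print((q-[225,90])*[4,3.6])
for k in [(332,240),(163,279),(288,106)]: pass
```

```text
[521.1948534  -81.75652845 247.04263776] [-0.09838152 -0.12733726  0.80241709] -0.001496576664100016
[362.4  290.88]
```

View pics/H.png

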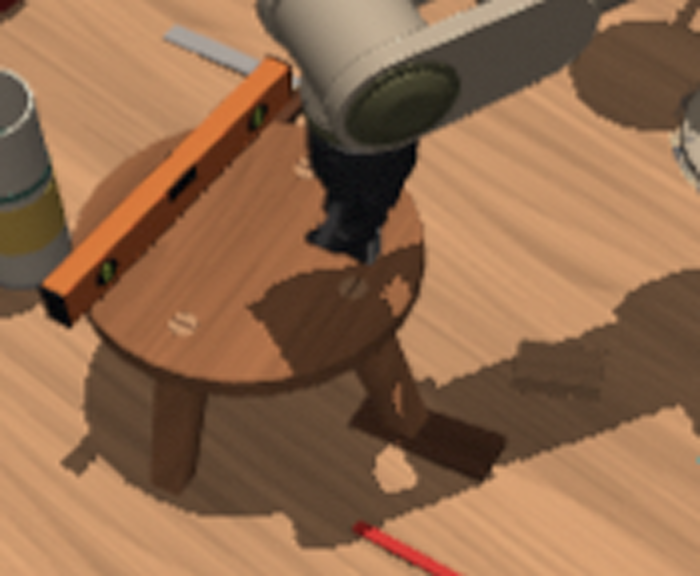

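Request:
{"name": "drive_tool", "arguments": {"commands": "0 0 -0.15 0 0 0 0;0 0 -0.06 0 0 0 0;0 0 -0.03 0 0 0 0;0 0 -0.02 0 0 0 0;0 0 -0.01 0 0 0 0;0 0 0 0 0 0 0"}}

```text
time_s: 14.78
eef_pos: [521.2, -82.7, 219.6]
ee_rot: [0.0, 0.618, 0.786, 0.0]
force: [0.1, 0.1, -0.6]
grip_width: -0.003
grip_force: 0.0
```

Request:
{"name": "drive_tool", "arguments": {"commands": "0 0 -0.015 0 0 0 0;0 0 0 0 0 0 0;0 0 0 0 0 0 0"}}

```text
time_s: 15.03
eef_pos: [521.2, -82.9, 217.9]
ee_rot: [0.0, 0.618, 0.786, 0.0]
force: [-0.2, 0.3, 0.9]
grip_width: -0.0
grip_force: 0.0
```

Request:
{"name": "drive_tool", "arguments": {"commands": "0 0 -0.015 0 0 0 0;0 0 0 0 0 0 0;0 0 0 0 0 0 0"}}

```text
time_s: 15.28
eef_pos: [521.1, -82.8, 216.2]
ee_rot: [-0.0, 0.618, 0.786, -0.0]
force: [0.6, -0.3, 0.3]
grip_width: 0.002
grip_force: 0.0
```

Request:
{"name": "drive_tool", "arguments": {"commands": "0 0 -0.015 0 0 0 0;0 0 -0.015 0 0 0 0;0 0 0 0 0 0 0"}}

```text
time_s: 15.53
eef_pos: [521.0, -82.8, 212.9]
ee_rot: [-0.0, 0.618, 0.786, -0.0]
force: [-0.2, -0.1, 0.4]
grip_width: 0.002
grip_force: 0.0
```

Request:
{"name": "drive_tool", "arguments": {"commands": "0 0 -0.015 0 0 0 0;0 0 -0.01 0 0 0 0;0 0 0 0 0 0 0"}}

```text
time_s: 15.78
eef_pos: [521.0, -82.8, 210.5]
ee_rot: [-0.0, 0.618, 0.786, -0.0]
force: [-0.1, 1.0, -0.7]
grip_width: -0.002
grip_force: 0.0
```

Request:
{"name": "drive_tool", "arguments": {"commands": "0 0 -0.01 0 0 0 0;0 0 -0.01 0 0 0 0;0 0 0 0 0 0 0"}}

```text
time_s: 16.03
eef_pos: [521.1, -82.8, 208.6]
ee_rot: [-0.0, 0.618, 0.786, -0.0]
force: [0.1, 0.2, -0.3]
grip_width: 0.003
grip_force: 0.0
```

Request:
{"name": "drive_tool", "arguments": {"commands": "0 0 -0.01 0 0 0 0;0 0 -0.01 0 0 0 0;0 0 0 0 0 0 0"}}

```text
time_s: 16.28
eef_pos: [521.0, -82.8, 206.5]
ee_rot: [-0.0, 0.618, 0.786, -0.0]
force: [-0.1, 0.1, -0.1]
grip_width: -0.0
grip_force: 0.0
```

Request:
{"name": "drive_tool", "arguments": {"commands": "0 0 -0.01 0 0 0 0;0 0 -0.01 0 0 0 0;0 0 0 0 0 0 0"}}

```text
time_s: 16.53
eef_pos: [521.1, -82.8, 204.6]
ee_rot: [-0.0, 0.618, 0.786, -0.0]
force: [-0.5, -0.6, -0.5]
grip_width: -0.0
grip_force: 0.0
```

Request:
{"name": "drive_tool", "arguments": {"commands": "0 0 -0.01 0 0 0 0;0 0 0 0 0 0 0;0 0 0 0 0 0 0"}}

```text
time_s: 16.78
eef_pos: [521.1, -82.8, 203.7]
ee_rot: [-0.0, 0.618, 0.786, -0.0]
force: [0.3, 1.1, 0.3]
grip_width: -0.002
grip_force: 0.0
```

Request:
{"name": "drive_tool", "arguments": {"commands": "0 0 -0.01 0 0 0 0;0 0 0 0 0 0 0;0 0 0 0 0 0 0"}}

```text
time_s: 17.03
eef_pos: [521.1, -82.8, 202.7]
ee_rot: [-0.0, 0.618, 0.786, 0.0]
force: [-0.1, 0.4, -0.4]
grip_width: 0.001
grip_force: 0.0
```

Request:
{"name": "drive_tool", "arguments": {"commands": "0 0 -0.01 0 0 0 0;0 0 0 0 0 0 0;0 0 0 0 0 0 0"}}

```text
time_s: 17.28
eef_pos: [521.1, -82.8, 201.7]
ee_rot: [-0.0, 0.618, 0.786, -0.0]
force: [0.5, 0.1, 0.8]
grip_width: -0.003
grip_force: 0.0
```

Request:
{"name": "drive_tool", "arguments": {"commands": "0 0 -0.01 0 0 0 0;0 0 0 0 0 0 0;0 0 0 0 0 0 0"}}

```text
time_s: 17.53
eef_pos: [521.1, -82.8, 200.7]
ee_rot: [-0.0, 0.618, 0.786, -0.0]
force: [0.2, 0.5, -0.9]
grip_width: 0.001
grip_force: 0.0
```

Request:
{"name": "drive_tool", "arguments": {"commands": "0 0 -0.01 0 0 0 0;0 0 0 0 0 0 0;0 0 0 0 0 0 0"}}

```text
time_s: 17.78
eef_pos: [521.1, -82.8, 199.7]
ee_rot: [-0.0, 0.618, 0.786, -0.0]
force: [-0.1, 0.4, -0.3]
grip_width: 0.0
grip_force: 0.0
```

Request:
{"name": "drive_tool", "arguments": {"commands": "0 0 -0.01 0 0 0 0;0 0 0 0 0 0 0;0 0 0 0 0 0 0"}}

```text
time_s: 18.03
eef_pos: [521.1, -82.8, 198.7]
ee_rot: [-0.0, 0.618, 0.786, 0.0]
force: [0.2, -0.3, -0.7]
grip_width: -0.001
grip_force: 0.0
```

Request:
{"name": "drive_tool", "arguments": {"commands": "0 0 -0.015 0 0 0 0;0 0 -0.015 0 0 0 0;0 0 0 0 0 0 0"}}

```text
time_s: 18.28
eef_pos: [521.0, -82.8, 195.4]
ee_rot: [-0.0, 0.618, 0.786, -0.0]
force: [0.1, 0.2, -0.2]
grip_width: -0.002
grip_force: 0.0
```

Request:
{"name": "drive_tool", "arguments": {"commands": "0 0 -0.01 0 0 0 0;0 0 -0.01 0 0 0 0;0 0 0 0 0 0 0"}}

```text
time_s: 18.53
eef_pos: [521.0, -82.8, 193.5]
ee_rot: [-0.0, 0.618, 0.786, -0.0]
force: [-0.6, 0.3, 0.5]
grip_width: 0.002
grip_force: 0.0
```

Request:
{"name": "drive_tool", "arguments": {"commands": "0 0 -0.01 0 0 0 0;0 0 -0.01 0 0 0 0;0 0 0 0 0 0 0"}}

```text
time_s: 18.78
eef_pos: [521.0, -82.8, 191.5]
ee_rot: [-0.0, 0.618, 0.786, -0.0]
force: [0.2, 0.5, 0.2]
grip_width: -0.003
grip_force: 0.0
```

Request:
{"name": "drive_tool", "arguments": {"commands": "0 0 -0.01 0 0 0 0;0 0 0 0 0 0 0;0 0 0 0 0 0 0"}}

```text
time_s: 19.03
eef_pos: [521.1, -82.8, 190.7]
ee_rot: [-0.0, 0.618, 0.786, 0.0]
force: [0.5, 0.4, -0.6]
grip_width: 0.0
grip_force: 0.0
```

Run:
```python
from h import *
s=capture("scene"); g=s["pixels"][130:200,290:345].max(2)
for z in(180,190,200,210): print(z,proj(s,[521,-82.8,z]))
for r in range(140,182,2): print(r,''.join('#' if v<60 else '+' if v<90 else '.' for v in g[r-130]))
```

```text
180 [315.5 174.6]
190 [315.5 172.8]
200 [315.4 171. ]
210 [315.4 169.2]
140 ............#######+++##################+..............
142 ............+#######+++################................
144 ............+#########+++++#+#########.................
146 .............#########################.................
148 .............+########################.................
150 ..............#######################..................
152 ...............+###################+...................
154 ................+##################....................
156 ................+#################.....++..............
158 ................#################++++++++..............
160 .................###############+++++++++..............
162 ................+##############++++++++++..............
164 ...........+++################++++++++++#..............
166 .......+++++#################++++..++++++..............
168 ....++++++++#################++++...++++...............
170 ..++++++++++++++###########+#++......+++...............
172 +++++++++++++++++++++++####++++++.....#................
174 ++++++++++++++++++++++++++++++++++...+.................
176 ...+++++++++++++++++++++++++++++++..+..................
178 ...+++++++++++++++++++++++++++++++##...................
180 .....++++++++++++++++++++++++++++##....................
```

Request:
{"name": "drive_tool", "arguments": {"commands": "0 0 -0.01 0 0 0 0;0 0 -0.01 0 0 0 0;0 0 0 0 0 0 0"}}

```text
time_s: 19.33
eef_pos: [521.2, -82.9, 188.9]
ee_rot: [0.0, 0.618, 0.786, 0.0]
force: [-0.1, 0.2, 1.4]
grip_width: -0.001
grip_force: 1.1
```

Request:
{"name": "drive_tool", "arguments": {"commands": "0 0 -0.01 0 0 0 0;0 0 0 0 0 0 0;0 0 0 0 0 0 0"}}

```text
time_s: 19.58
eef_pos: [521.2, -82.8, 188.8]
ee_rot: [0.001, 0.618, 0.786, 0.0]
force: [-3.6, 1.4, 9.4]
grip_width: 0.002
grip_force: 4.6
```

Request:
{"name": "drive_tool", "arguments": {"commands": "0 0 -0.01 0 0 0 0;0 0 0 0 0 0 0;0 0 0 0 0 0 0"}}

```text
time_s: 19.83
eef_pos: [521.3, -82.8, 188.8]
ee_rot: [0.001, 0.618, 0.786, 0.0]
force: [-5.8, 2.8, 15.4]
grip_width: -0.003
grip_force: 8.2
```

Request:
{"name": "drive_tool", "arguments": {"commands": "0 0 -0.01 0 0 0 0;0 0 0 0 0 0 0;0 0 0 0 0 0 0"}}

```text
time_s: 20.08
eef_pos: [521.3, -82.8, 188.7]
ee_rot: [0.001, 0.618, 0.786, 0.0]
force: [-8.4, 3.0, 24.1]
grip_width: 0.002
grip_force: 11.8
```

Request:
{"name": "drive_tool", "arguments": {"commands": "0 0 0 0 0 0 0;0 0 0 0 0 0 0;0 0 0 0 0 0 0;0 0 0.02 0 0 0 0;0 0 0.03 0 0 0 0;0 0 0.1 0 0 0 0;0 0 0.3 0 0 0 0;0 0 0.4 0 0 0 0;0 0 0.3 0 0 0 0;0 0.3 0 0 0 0 0;-0.1 0.4 0 0 0 0 0;-0.1 0.4 0 0 0 0 0;-0.1 0.4 0 0 0 0 0;-0.1 0.4 0 0 0 0 0;0 0 0 0 0 0 0;0 0 0 0 0 0 0"}}

```text
time_s: 21.42
eef_pos: [480.7, 108.7, 301.3]
ee_rot: [0.0, 0.616, 0.787, 0.0]
force: [-0.7, -0.9, -0.1]
grip_width: -0.003
grip_force: 0.0
```

Run:
```python
from h import *
t=capture("top"); s=capture("scene"); print(sense()["eef_pos"],sense()["force"])
a=cv2.imread("pics/top0.png");b=cv2.imread("pics/scene0.png")
# peg patches and level: shift against first pictures
for n,o,p,L in(("top",a,t["pixels"],[(381,147),(401,217),(409,130),(432,230)]),("scene",b,s["pixels"],[(313,170),(271,180),(302,136),(240,172),(297,115)])):
  for x,y in L:
    tpl=cv2.resize(o[y-7:y+8,x-7:x+8],None,fx=4,fy=4,interpolation=cv2.INTER_CUBIC); w=cv2.resize(p[y-12:y+13,x-12:x+13],None,fx=4,fy=4,interpolation=cv2.INTER_CUBIC)
    _,v,_,m=cv2.minMaxLoc(cv2.matchTemplate(w,tpl,cv2.TM_CCOEFF_NORMED)); print(n,(x,y),round(v,3),(m[0]/4-5,m[1]/4-5))
```

```text
[481.35011299 106.60174765 300.91762739] [-0.37872155 -0.88660875  0.03714412]
top (381, 147) 0.96 (0.0, 0.0)
top (401, 217) 0.954 (0.0, 0.0)
top (409, 130) 0.991 (0.0, -0.25)
top (432, 230) 0.99 (0.0, 0.0)
scene (313, 170) 0.934 (0.0, -0.25)
scene (271, 180) 0.968 (0.0, 0.0)
scene (302, 136) 0.973 (0.0, 0.0)
scene (240, 172) 0.996 (0.0, 0.0)
scene (297, 115) 0.793 (-0.25, -0.25)
```

Neither the stool nor the level has moved, and the seat stayed firm under the press, so I'm handing the job in.

```bash
python3 -c "
from rig import *
print(finish_job())"
```

```text
the job is handed in; nothing more can be done
None
```

The wedge is snug under the middle of the short leg. The seat moved only about 0.2 mm under a 24 N press above that leg. In the before-and-after pictures the stool and level showed no measurable shift. The hand is clear and the job is handed in. On the first push the fingertips rode over the wedge without moving it, because they sat higher than the given figure, so I lowered them and pushed again.

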